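Show which tube has lost its cork, and which loose cork belongs to it

ROBOT

A 6-joint arm with a two-finger parallel gripper is mounted at the origin on the work surface. World frame = base frame: x ahead of the robot, y to its left, z up, the work surface at z = 0. Lengths are in m, angles in rad, forces in N, time in s.
With the tool pointing down it reaches from about 0.25 to 0.725 m from the base axis. Payload 4 kg.
Tool frame: the origin (TCP) lies on the centre line of the jaws, within the pads' length; the fingertips stand tip_reach ahead of it and the grasp point (between the pads) lies 5 mm behind it (tip_reach is the distance from the TCP to the fingertips, in m); z points along the fingers, y is the direction in which the jaws open and shut (so a half turn about z gives the same grasp; the last joint's range is limited). The gripper opens to 85 mm and grips with 20 to 120 N. Pads are 22 mm wide; open, the fingers measure 114 mm over their backs; the gripper's body (76 mm by 85 mm) begins 54 mm behind the grasp point. The pads swing forward as they close: fully open they stand 13 mm farther back than shut.
Start: joints at [-1.14, 0.241, 0.005, 1.335, 0, 1.571], TCP at [0.209, -0.454, 0.245] pointing down, gripper open.
Joint ranges: [-2.72, 2.72], [-1.05, 1.87], [-1.09, 1.28], [-1.99, 2.15], [-1.42, 1.44], [-3.14, 3.14]. Speed limits (rad/s): [2.79, 2.79, 3.14, 3.14, 3.14, 3.14].

INTERFACE

Orientations are given as a unit quaternion [x, y, z, w].
In Python, from workcell import * gives the robot as it stands.
- The arm moves only by the tool arm_command, never from a script. Its arguments are lists of equal length, an entry for each row: "translation": the shift along the tool's x, y, z in cm, a list of three; "turn": the turn about the tool's z in rad; "hand": the closure, from 0 (fully open) to 1 (shut). In form: {"translation": [[x, y, z], ...], "turn": [turn, ...], "hand": [hand, ...]}. A call has 1 to 5 rows; each row is the pose to reach, as a shift and turn from the pose commanded when the call began, along the tool's axes at that moment; what a row does not reach only later rows make up. A row lasts 1/12 s, in which the tool goes at most 41.7 mm and 7.16 degrees, less where a joint would pass 70% of its speed; a pose out of reach is approached as far as the arm can. A call with a gripper value outside its range is refused whole. The fingers move at their own pace and stop on an object; the grip force is fixed at half the most. Time passes only in rows, so rows that repeat a pose let the fingers close. It gives the time, the measured TCP pose, the force and the opening at its end, in the units of the state.
- get_obs(): the state, without advancing time (a new reading comes with each control period).
- camera(name): name is "scene" or "top" or "wrist"; returns (picture, depth): 400x640x3 uint8, red, green, blue; 400x640 float32, m along the optical axis (not along the pixel's ray), 0 where there is no reading.
- camera_info(name): a dict with "mtx" (3x3 intrinsics, pixels), "world_to_cam" (4x4, takes a point from world to camera coordinates). Camera axes: x right, y down, z forward; pixel columns grow to the right and rows downward; lengths in m; the calibration is good to about 2 mm. The wrist camera is an equidistant fisheye: a pixel r from the principal point sees the ray r / f radians off the axis. A picture is of the moment at which its call begins: read the wrist's pose just before it. camera_info takes no time and is no camera call; for the wrist camera it gives the pose at the moment of the call.
- job_done(): hands the job in, once; it reports no verdict.
Trained networks look in the newest picture that a camera, given by its name, has taken for a name from the list of things; names that differ only in an ending like _2 or _b are one class to them, and where a whole thing is asked for, a point or a joint stands for the part that bears it (a point fixed in the world has none). Each returns a list of dicts, best first, with "conf" (0 to 1); they miss things now and then, are a little off and sometimes report something else, mostly with a low value. They report only what shows in the picture. A call takes as long as a camera call.
- search_frame(camera, name): "location" ([row, column] in pixels, amid what is visible of it).
- spot_point(camera, name): "location" ([row, column] in pixels: a listed point, or the origin of a listed thing).
The state is a dict: "clock": time; "joint_pos": joint angles; "joint_vel": joint speeds; "tau": joint torques, N m; "eef_pos": TCP position; "tool_rot": TCP orientation; "ft_force": force on the tool from outside, world axes, zero at the start; "ft_torque": the same for the moment, N m; "grip_width": finger opening in m.
Only numpy, scipy, OpenCV 4.12 (cv2) and the standard library are available. Lean on these libraries where they do the work, as an engineer would, in place of code of your own. Each camera call takes 0.05 s, during which the arm holds its last target. There are 200 camera calls.

TASK

One tube in the wire rack of corked tubes has lost its cork: show it by bringing the fingertips straight down to two or three centimetres above the centre of its open mouth, and stay there, still, for two seconds. Then point in the same way at the loose cork in the tray that fits it, the one of the same size as those in the other tubes, and finish while still pointing at it from above. Only point: touch, move and pick up nothing, and come and go from well above so that you never point closely at another tube or stopper.

Things in the scene. Friction and masses are not known exactly. Their poses are not given: they have to be found in the camera images.
- rack: White wire test-tube rack, fixed to the bench, 67 mm (its x) by 109 mm (its y), 101 mm high. Six places in two rows of three, 42 mm between centres: at x = -21 or +21 mm and y = -42, 0 or +42 mm in its frame. Origin: centre of its underside. It may stand on either side of the bench, turned up to about 25 degrees.
- open_tube_top (a point): Centre of the open mouth of the one glass tube without a cork. Tube 25 mm in outside diameter, 150 mm long, paper label round its upper half and a white frosted lip at the mouth, standing loose in any one of the rack's places; the mouth is 162 mm above the bench, z up.
- tray: Shallow steel tray fixed to the bench, 130 mm (its x) by 210 mm (its y), walls 16 mm high, with three loose natural-cork stoppers standing in it in any order, about 65 mm apart. Origin: centre of its underside; its inner floor is 4 mm up.
- tube_cork_top (a point): Centre of the top face of the loose cork that fits the open tube: the middle-sized one, 29 mm across at the foot (wide end down), 21 mm at the top, 30 mm high, the same size as the corks in the other tubes. The top is 34 mm above the bench, z up.
- wide_cork: The widest cork in the tray, 52 mm across and 26 mm high (for a pot, not a tube); origin at the centre of its foot, z up. Not to be pointed at.
- slim_cork: The thinnest cork in the tray, 17 mm across and 26 mm high; origin at the centre of its foot, z up. Not to be pointed at.
- tube1: One of the five stoppered tubes standing loose in the rack: same glass tube with its cork, 29 mm across, standing 16 mm out of the mouth, the cork's top 166 mm above this origin, which is the centre of the tube's foot, 12 mm above the bench; z up. Not to be pointed at.
- tube2: One of the five stoppered tubes standing loose in the rack: same glass tube with its cork, 29 mm across, standing 16 mm out of the mouth, the cork's top 166 mm above this origin, which is the centre of the tube's foot, 12 mm above the bench; z up. Not to be pointed at.
- tube3: One of the five stoppered tubes standing loose in the rack: same glass tube with its cork, 29 mm across, standing 16 mm out of the mouth, the cork's top 166 mm above this origin, which is the centre of the tube's foot, 12 mm above the bench; z up. Not to be pointed at.
- tube4: One of the five stoppered tubes standing loose in the rack: same glass tube with its cork, 29 mm across, standing 16 mm out of the mouth, the cork's top 166 mm above this origin, which is the centre of the tube's foot, 12 mm above the bench; z up. Not to be pointed at.
- tube5: One of the five stoppered tubes standing loose in the rack: same glass tube with its cork, 29 mm across, standing 16 mm out of the mouth, the cork's top 166 mm above this origin, which is the centre of the tube's foot, 12 mm above the bench; z up. Not to be pointed at.
- open_tube: The open tube itself; origin at the centre of its foot, 12 mm above the bench, z up along the tube.
- tube_cork: The fitting cork itself; origin at the centre of its foot, z up.
- pot_a: Small clay pot, 56 mm high, 78 mm across, origin at the centre of its foot. A bystander.
- pot_b: Small clay pot, 68 mm high, 69 mm across, origin at the centre of its foot. A bystander.
- jar: Closed white jar, 44 mm across, 75 mm high, origin at the centre of its foot. A bystander.
- spatula: Spatula, 190 mm long, lying flat, origin beneath its middle. A bystander.

How it is judged:
By the outcome, as a careful person would: the job done as asked, in the order asked, and still so for the second after the job is handed in, with the robot touching nothing.
It also fails if it takes over 48 s, if anything falls off the work surface, if the arm or the gripper's body presses on something with over 40 N, if the wrist force passes 120 N, or if a joint passes its speed limit or range.

## Working session

There is one attempt and no reset: what is moved stays moved. The work goes in short steps, Python scripts to look and compute and a tool call to move; the robot and the scene stay as the last step left them, time stands still between calls to the robot, and variables do not carry over. Pictures are saved under pics/ and viewed, about 8 in all and at most 12, crops included, and the job is handed in when it is done.

Besides the shell and the picture viewer there is one more tool, called after "Request:" as name([rows], argument=value, ...), one row to a line, values as JSON. arm_command: Moves the arm, as the interface text tells. Its arguments: {"type":"object","properties":{"translation":{"type":"array","items":{"type":"array","items":{"type":"number"}}},"turn":{"type":"array","items":{"type":"number"}},"hand":{"type":"array","items":{"type":"number"}}},"required":["translation","turn","hand"]}

```bash
ls; mkdir -p pics
cat > h.py <<'E'
from workcell import *
import numpy as np, cv2
def world(name,pix,depth=None,z=None):
    i=camera_info(name);K=np.array(i["mtx"]);T=np.linalg.inv(np.array(i["world_to_cam"]))
    r,c=pix;d=np.linalg.inv(K)@[c,r,1]
    if z is None: return (T@np.r_[d*depth,1])[:3]
    w=T[:3,:3]@d;o=T[:3,3];return o+w*(z-o[2])/w[2]
E
python3 - <<'E'
from h import *
o=get_obs();print(o)
for n in("top","scene"):
    p,d=camera(n);cv2.imwrite(f"pics/{n}1.png",p[:,:,::-1]);np.save(f"{n}d.npy",d)
    for k,z in(("open_tube_top",.162),("tube_cork_top",.034),("wide_cork",.004),("slim_cork",.004),("tube1",.012),("rack",0),("tray",0)):
        for q in spot_point(n,k)[:6]: print(n,k,round(q["conf"],2),np.round(q["location"],1),world(n,q["location"],z=z).round(3))
E
```

```text
pics
{'clock': 0.0, 'joint_pos': array([-1.14002578e+00,  2.41433217e-01,  3.73482502e-03,  1.33517287e+00,
       -2.06036276e-05,  1.57079883e+00]), 'joint_vel': array([ 1.51212483e-03,  6.76892042e-04, -4.06911538e-04, -6.08623086e-05,
       -5.97618086e-04, -5.22438457e-04]), 'tau': array([ 5.62639343e-04, -3.72319758e+01,  2.52407652e+01,  1.68231258e-02,
        1.24661178e-04, -5.93363225e-07]), 'eef_pos': array([ 0.20853483, -0.45379086,  0.24440684]), 'tool_rot': array([ 9.76893864e-01,  2.13722487e-01, -2.31796343e-04, -1.01129290e-03]), 'ft_force': array([ 0.26921512, -0.62247907, -0.707422  ]), 'ft_torque': array([-0.05802843, -0.01217392,  0.04853645]), 'grip_width': 0.0850401696208511}
top open_tube_top 0.49 [260.2 193. ] [0.482 0.227 0.162]
top tube_cork_top 0.63 [268.2 393.9] [ 0.46  -0.163  0.034]
top wide_cork 0.94 [259.  420.4] [ 0.478 -0.227  0.004]
top wide_cork 0.6 [142.2 221.1] [0.733 0.222 0.004]
top wide_cork 0.41 [257.7 324. ] [ 0.478 -0.014  0.004]
top slim_cork 0.59 [254.4 444.3] [ 0.489 -0.279  0.004]
top tube1 0.94 [256.9 190.3] [0.476 0.28  0.012]
top 
[... 516 characters left out ...]
tube_top 0.52 [209.6 216.8] [ 0.758 -0.08   0.162]
scene open_tube_top 0.21 [292.8 451.3] [0.567 0.312 0.162]
scene tube_cork_top 0.47 [157.8 310.5] [ 0.456 -0.169  0.034]
scene wide_cork 0.73 [161.7 290.3] [ 0.483 -0.214  0.004]
scene slim_cork 0.45 [147.8 267.7] [ 0.495 -0.289  0.004]
scene tube1 0.94 [293.3 420.7] [0.521 0.239 0.012]
scene tube1 0.94 [266.  415.8] [0.481 0.19  0.012]
scene tube1 0.83 [277.7 401.7] [0.523 0.19  0.012]
scene tube1 0.65 [292.7 447. ] [0.481 0.271 0.012]
scene tube1 0.63 [210.  350.3] [ 0.481 -0.004  0.012]
scene rack 0.6 [290.5 427.6] [0.499 0.24  0.   ]
scene tray 0.64 [165.4 287.5] [ 0.494 -0.212  0.   ]
scene tray 0.18 [241.8 291.7] [ 0.63  -0.028  0.   ]
```

Run:
```python
import cv2,numpy as np
a=cv2.imread("pics/top1.png");b=cv2.imread("pics/scene1.png")
x=cv2.resize(a[205:305,160:260],(400,400),interpolation=3);y=cv2.resize(a[205:305,360:460],(400,400),interpolation=3)
cv2.imwrite("pics/crop1.png",np.hstack([x,y]))
```

```text
(no output)
```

View pics/crop1.png

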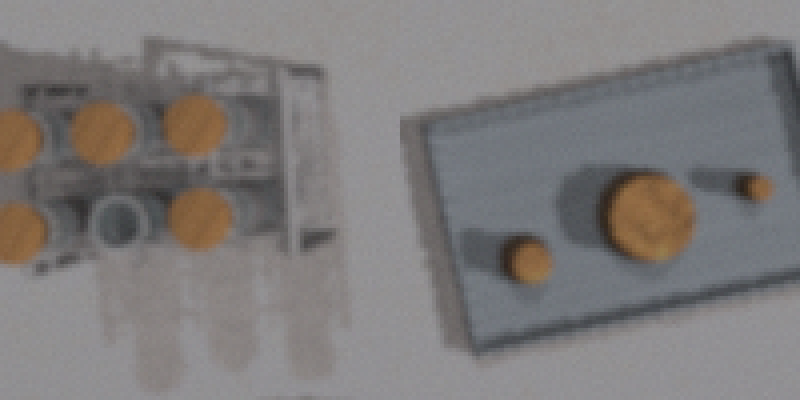

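View pics/scene1.png

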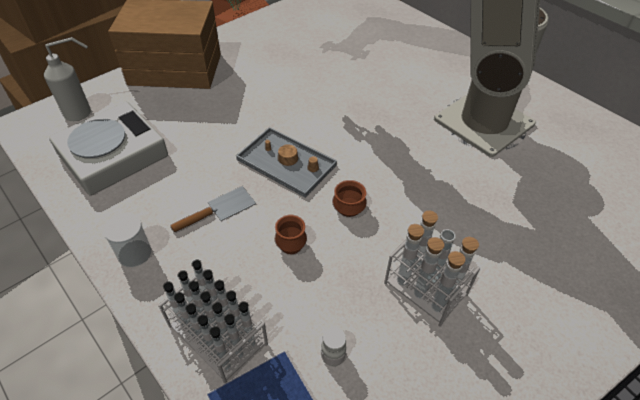

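The crop shows the open mouth at top pixel about (260, 190), in the middle place of the near row. In the tray, from left to right, are the middle-sized cork at about (269.5, 391), the wide one, then the slim one. The scene view agrees, with the open mouth at about (236, 448).

Run:
```python
from h import *
import workcell
print([n for n in dir(workcell) if not n.startswith("__")], globals().get("tip_reach"))
for n,p,z in(("top",(259.6,189.6),.162),("scene",(236.5,448),.162),("top",(269.2,390.5),.034),("scene",(158.5,312.5),.034)): print(n,world(n,p,z=z).round(4))
# refine: corked tubes' tops to fit the middle of near row, from top
for p in((240,164.1),(238.2,185.5),(236.1,208.5),(263,164.6),(259.2,209.7)): print(world("top",p,z=.178).round(3))
for n in("top","scene"):
  p=cv2.imread(f"pics/{n}1.png").astype(int);d=np.load(f"{n}d.npy")
  i=camera_info(n);K=np.array(i["mtx"]);T=np.linalg.inv(np.array(i["world_to_cam"]))
  v,u=np.mgrid[:400,:640];P=np.stack([(u-K[0,2])/K[0,0]*d,(v-K[1,2])/K[1,1]*d,d],-1)@T[:3,:3].T+T[:3,3]
  m=((p[...,2]-p[...,0])>30)&(d>0)
  for lo,hi in((.168,.19),(.024,.04)):
    k=(m&(P[...,2]>lo)&(P[...,2]<hi)&(P[...,0]<.6)&(abs(P[...,1])<.35)).astype(np.uint8)
    c,l,s,_=cv2.connectedComponentsWithStats(k)
    for j in range(1,c):
      if s[j,4]>8:
        q=P[l==j]; print(n,lo,s[j,4],np.median(q,0).round(4),(q.max(0)-q.min(0)).round(3))
```

```text
['Unreachable', 'camera', 'camera_info', 'get_obs', 'job_done', 'search_frame', 'spot_point', 'tip_reach'] 0.014
top [0.4826 0.2334 0.162 ]
scene [0.483  0.2358 0.162 ]
top [ 0.4581 -0.1557  0.034 ]
scene [ 0.4542 -0.1644  0.034 ]
[0.518 0.275 0.178]
[0.522 0.237 0.178]
[0.526 0.196 0.178]
[0.477 0.273 0.178]
[0.485 0.192 0.178]
top 0.168 188 [0.5266 0.1958 0.1773] [0.025 0.028 0.007]
top 0.168 191 [0.5224 0.2378 0.1773] [0.027 0.028 0.007]
top 0.168 196 [0.5183 0.2794 0.1771] [0.027 0.028 0.008]
top 0.168 193 [0.4853 0.1921 0.177 ] [0.027 0.028 0.008]
top 0.168 193 [0.4771 0.2755 0.1772] [0.025 0.027 0.007]
top 0.024 22 [0.495  0.0112 0.0327] [0.035 0.032 0.011]
top 0.024 359 [ 0.4804 -0.2259  0.0293] [0.043 0.044 0.01 ]
top 0.024 28 [ 0.4973 -0.2835  0.0283] [0.011 0.011 0.007]
top 0.024 86 [ 0.4563 -0.1596  0.0332] [0.022 0.019 0.011]
scene 0.168 174 [0.486  0.1921 0.1777] [0.029 0.027 0.013]
scene 0.168 184 [0.5276 0.1962 0.178 ] [0.031 0.027 0.013]
scene 0.168 195 [0.524  0.2373 0.1775] [0.028 0.028 0.012]
scene 0.168 192 [0.4776 0.2751 0.1774] [0.027 0.027 0.011]
scene 0.168 204 [0.5193 0.279  0.1774] [0.029 0.026 0.013]
scene 0.024 22 [ 0.4979 -0.2823  0.0293] [0.012 0.012 0.009]
scene 0.024 231 [ 0.4823 -0.2251  0.03  ] [0.046 0.046 0.011]
scene 0.024 71 [ 0.4581 -0.1598  0.033 ] [0.024 0.022 0.013]
scene 0.024 29 [ 0.4471 -0.0373  0.0316] [0.018 0.022 0.016]
scene 0.024 213 [0.4973 0.0067 0.0322] [0.061 0.062 0.016]
```

Request:
arm_command([
  [0,0,-2],
  [0,0,-5],
  [0,0,-7.5],
  [0,0,-9],
  [0,0,-9],
], turn=[0,0,0,0,0], hand=[1,1,1,1,1])

```text
clock: 1.22
eef_pos: [0.2095, -0.4558, 0.3392]
tool_rot: [0.977, 0.214, 0.001, 0.004]
ft_force: [1.3, -0.2, -0.1]
grip_width: 0.0255
```

Request:
arm_command([
  [1.5,-1.4,0],
  [4,-3.8,0],
  [6.5,-6.2,0],
  [9,-8.6,0],
  [11.5,-11,0],
], turn=[-0.08,-0.18,-0.28,-0.38,-0.48], hand=[1,1,1,1,1])

```text
clock: 1.63
eef_pos: [0.2672, -0.3046, 0.334]
tool_rot: [0.897, 0.442, -0.0, -0.001]
ft_force: [0.7, 0.5, 0.1]
grip_width: -0.0003
```

```bash
cat >> h.py <<'E'
from scipy.spatial.transform import Rotation as R
M=np.array([.4815,.2337,.162]);C=np.array([.457,-.1597,.034])
def shift(w):
    o=get_obs();r=R.from_quat(o["tool_rot"])
    print(o["clock"],"tcp",o["eef_pos"].round(4),"q",o["joint_pos"].round(2),"w",round(o["grip_width"],4),"x",r.apply([1,0,0]).round(3),"z",r.apply([0,0,1]).round(4),"f",o["ft_force"].round(1))
    print("shift cm",(100*r.inv().apply(np.array(w)-o["eef_pos"])).round(2))
E
python3 -c "
from h import *
shift(np.r_[M[:2],.33])"
```

```text
1.6333 tcp [ 0.2672 -0.3046  0.334 ] q [-0.85  0.03 -0.01  1.53  0.    1.38] w -0.0003 x [0.61  0.792 0.   ] z [-0.0011  0.0015 -1.    ] f [0.7 0.5 0.1]
shift cm [ 55.73 -15.86   0.45]
```

Request:
arm_command([
  [3.8,-1.1,0],
  [7.6,-2.2,0],
  [11.4,-3.2,0],
  [15.2,-4.3,0],
  [19,-5.4,0],
], turn=[-0.08,-0.16,-0.24,-0.32,-0.4], hand=[1,1,1,1,1])

```text
clock: 2.05
eef_pos: [0.341, -0.1212, 0.3343]
tool_rot: [0.792, 0.611, -0.0, -0.0]
ft_force: [1.6, -0.5, 1.1]
grip_width: 0.0002
```

Request:
arm_command([
  [3.8,0.5,0],
  [7.6,1,0],
  [11.4,1.4,0],
  [15.2,1.9,0],
  [19,2.3,0],
], turn=[-0.08,-0.16,-0.24,-0.32,-0.4], hand=[1,1,1,1,1])

```text
clock: 2.47
eef_pos: [0.4122, 0.0565, 0.3343]
tool_rot: [0.654, 0.756, -0.0, -0.0]
ft_force: [1.2, -0.9, -0.5]
grip_width: -0.0004
```

```bash
python3 -c "
from h import *
shift(np.r_[M[:2],.33])"
```

```text
2.4667 tcp [0.4122 0.0565 0.3343] q [ 0.14  0.05  0.01  1.53 -0.    1.56] w -0.0004 x [-0.144  0.99  -0.   ] z [-1.e-03 -3.e-04 -1.e+00] f [ 1.2 -0.9 -0.5]
shift cm [16.54  9.41  0.41]
```

Request:
arm_command([
  [3.6,2,0],
  [7.5,4.2,0],
  [11.4,6.4,0],
  [14.4,8.2,0],
  [16.2,9.2,0],
], turn=[-0.08,-0.16,-0.24,-0.27,-0.3], hand=[1,1,1,1,1])

```text
clock: 2.88
eef_pos: [0.4814, 0.2318, 0.333]
tool_rot: [0.534, 0.846, -0.0, -0.001]
ft_force: [0.2, -1.1, -0.8]
grip_width: -0.0002
```

Request:
arm_command([
  [0,0,0],
  [0,0,0],
  [0,0,0],
], turn=[0,0,0], hand=[1,1,1])

```text
clock: 3.13
eef_pos: [0.4802, 0.2273, 0.3343]
tool_rot: [0.536, 0.844, -0.001, -0.0]
ft_force: [0.6, -0.1, 0.4]
grip_width: -0.0001
```

Run:
```python
from h import *
shift(np.r_[M[:2],.204])
p,d=camera("wrist");cv2.imwrite("pics/w1.png",p[:,:,::-1])
i=camera_info("wrist");K=np.array(i["mtx"]);W=np.array(i["world_to_cam"]);print(K.round(1).tolist())
def proj(w):
    c=(W@np.r_[w,1])[:3];r=np.hypot(c[0],c[1]);t=np.arctan2(r,c[2]);return [round(K[1,2]+K[1,1]*t*c[1]/r,1),round(K[0,2]+K[0,0]*t*c[0]/r,1)]
o=get_obs();z=R.from_quat(o["tool_rot"]).apply([0,0,1])
print("mouth",proj(M),"tcp",proj(o["eef_pos"]),"tip",proj(o["eef_pos"]+.014*z))
T=np.linalg.inv(W)
for q in spot_point("wrist","open_tube_top"):
    r,c=q["location"];x=np.array([(c-K[0,2])/K[0,0],(r-K[1,2])/K[1,1]]);t=np.hypot(*x);ray=T[:3,:3]@np.r_[x/t*np.sin(t),np.cos(t)];print(q["conf"],q["location"],(T[:3,3]+ray*(.162-T[2,3])/ray[2]).round(4))
# tip height seen in the scene depth
p,d=camera("scene");cv2.imwrite("pics/s2.png",p[:,:,::-1])
i=camera_info("scene");K=np.array(i["mtx"]);T=np.linalg.inv(np.array(i["world_to_cam"]))
v,u=np.mgrid[:400,:640];P=np.stack([(u-K[0,2])/K[0,0]*d,(v-K[1,2])/K[1,1]*d,d],-1)@T[:3,:3].T+T[:3,3]
e=o["eef_pos"];m=(d>0)&(np.hypot(P[...,0]-e[0],P[...,1]-e[1])<.035)&(P[...,2]>.22)&(P[...,2]<.4)
q=P[m];print(m.sum(),"lowest z rel tcp",np.sort(q[:,2])[:12].round(4)-e[2])
```

```text
3.1333 tcp [0.4802 0.2273 0.3343] q [ 0.44  0.29  0.3   1.58 -0.    1.57] w -0.0001 x [-0.426  0.905 -0.   ] z [-0.002  -0.0013 -1.    ] f [ 0.6 -0.1  0.4]
shift cm [ 0.53  0.42 13.03]
[[309.7, 0.0, 319.1], [0.0, 309.7, 197.7], [0.0, 0.0, 1.0]]
mouth [np.float64(172.8), np.float64(323.5)] tcp [np.float64(273.2), np.float64(319.3)] tip [np.float64(258.9), np.float64(319.3)]
0.96 [174.4, 319.7] [0.4788 0.2306 0.162 ]
0.49 [134.2, 358.6] [0.4958 0.2839 0.162 ]
333 lowest z rel tcp [-0.01631563 -0.01331563 -0.01311563 -0.01281563 -0.01271563 -0.01261563
 -0.01261563 -0.01251563 -0.01251563 -0.01221563 -0.01211563 -0.01201563]
```

View pics/w1.png

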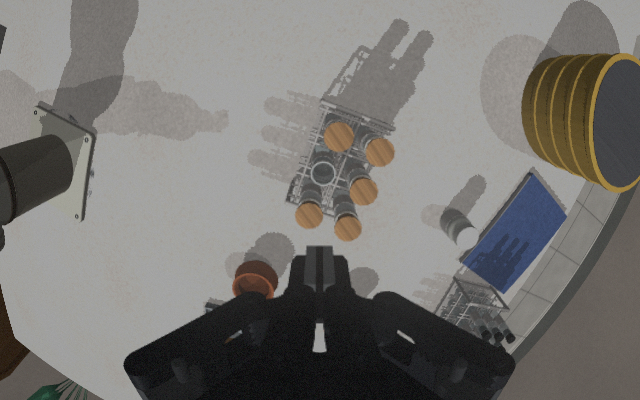

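The wrist view shows the open mouth at (173, 322), within about 1.5 px of my projected estimate (172.8, 323.5). In the scene depth the tips are about 13–16 mm below the TCP, which fits tip_reach. I'll align first, then go straight down.

Request:
arm_command([
  [0.3,0.2,0],
  [0.5,0.4,0],
  [0.5,0.4,0.5],
  [0.5,0.4,2],
  [0.5,0.4,4],
], turn=[0,0,0,0,0], hand=[1,1,1,1,1])

```text
clock: 3.7
eef_pos: [0.4831, 0.2344, 0.2963]
tool_rot: [0.536, 0.844, 0.002, 0.001]
ft_force: [-0.0, 0.5, -0.4]
grip_width: -0.0001
```

Request:
arm_command([
  [0,0,1.5],
  [0,0,3],
  [0,0,4.2],
  [0,0,5],
  [0,0,5],
], turn=[0,0,0,0,0], hand=[1,1,1,1,1])

```text
clock: 4.12
eef_pos: [0.4812, 0.2335, 0.2431]
tool_rot: [0.536, 0.844, -0.002, -0.001]
ft_force: [-0.1, -0.5, -1.1]
grip_width: -0.0003
```

Run:
```python
from h import *
shift(np.r_[M[:2],.202])
p,d=camera("wrist");cv2.imwrite("pics/w2.png",p[:,:,::-1])
i=camera_info("wrist");K=np.array(i["mtx"]);T=np.linalg.inv(np.array(i["world_to_cam"]))
for q in spot_point("wrist","open_tube_top")[:1]:
    r,c=q["location"];x=np.array([(c-K[0,2])/K[0,0],(r-K[1,2])/K[1,1]]);t=np.hypot(*x);ray=T[:3,:3]@np.r_[x/t*np.sin(t),np.cos(t)];print(q["conf"],q["location"],(T[:3,3]+ray*(.162-T[2,3])/ray[2]).round(4))
```

```text
4.1167 tcp [0.4812 0.2335 0.2431] q [0.45 0.31 0.1  1.36 0.   1.58] w -0.0003 x [-0.426  0.905 -0.   ] z [-0.0035 -0.0017 -1.    ] f [-0.1 -0.5 -1.1]
shift cm [0.01 0.05 4.11]
0.65 [212.5, 318.8] [0.4816 0.2327 0.162 ]
```

View pics/w2.png

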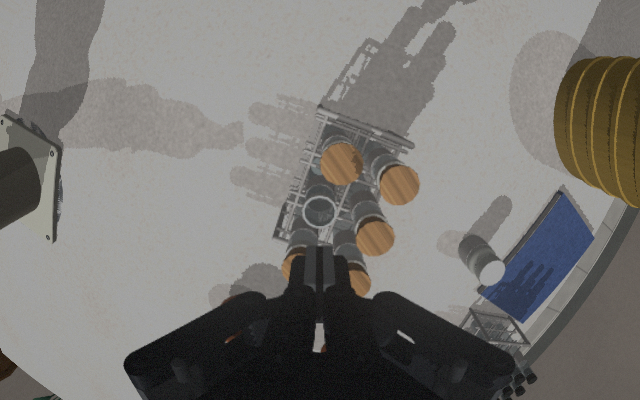

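The mouth is at (212, 319), on the finger centre line, and all three estimates agree to about 1 mm. I'll go down the last 4 cm and hold.

Request:
arm_command([
  [0,0,1],
  [0,0,2],
  [0,0,3],
  [0,0,3.8],
  [0,0,4.1],
], turn=[0,0,0,0,0], hand=[1,1,1,1,1])

```text
clock: 4.63
eef_pos: [0.4813, 0.2336, 0.2022]
tool_rot: [0.536, 0.844, -0.001, -0.001]
ft_force: [-0.6, -0.8, -0.2]
grip_width: -0.0002
```

Request:
arm_command([
  [0,0,0],
  [0,0,0],
  [0,0,0],
  [0,0,0],
  [0,0,0],
], turn=[0,0,0,0,0], hand=[1,1,1,1,1])

```text
clock: 5.05
eef_pos: [0.4826, 0.2342, 0.2048]
tool_rot: [0.536, 0.844, 0.0, 0.0]
ft_force: [-0.2, 0.4, 1.1]
grip_width: 0.0002
```

Run:
```python
from h import *
shift(np.r_[M[:2],.202])
p,d=camera("scene");cv2.imwrite("pics/s3.png",cv2.resize(p[170:330,360:520,::-1],(640,640),interpolation=3)[:600])
```

```text
5.05 tcp [0.4826 0.2342 0.2048] q [0.45 0.33 0.02 1.26 0.   1.58] w 0.0002 x [-0.426  0.905  0.   ] z [ 9.e-04  5.e-04 -1.e+00] f [-0.2  0.4  1.1]
shift cm [ 0.   -0.12  0.28]
```

View pics/s3.png

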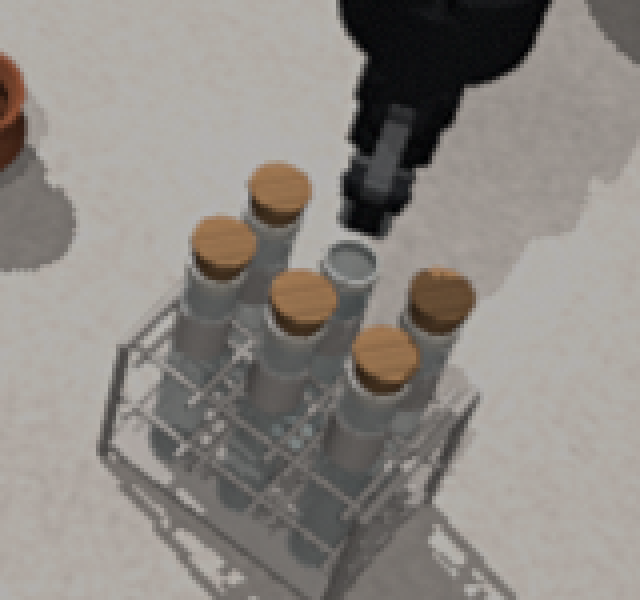

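The scene view shows the tips directly above the open mouth, touching nothing. They settled 29 mm above it, so I'll trim 3 mm lower and then hold for more than 2 s.

Request:
arm_command([
  [0,-0.1,0.2],
  [0,-0.1,0.35],
  [0,-0.1,0.35],
  [0,-0.1,0.35],
  [0,-0.1,0.35],
], turn=[0,0,0,0,0], hand=[1,1,1,1,1])

```text
clock: 5.52
eef_pos: [0.4813, 0.2336, 0.2008]
tool_rot: [0.536, 0.844, -0.0, -0.0]
ft_force: [0.1, 0.1, 0.4]
grip_width: -0.0
```

Request:
arm_command([
  [0,0,0],
  [0,0,0],
  [0,0,0],
  [0,0,0],
  [0,0,0],
], turn=[0,0,0,0,0], hand=[1,1,1,1,1])

```text
clock: 5.93
eef_pos: [0.4814, 0.2336, 0.2008]
tool_rot: [0.536, 0.844, 0.0, 0.0]
ft_force: [0.7, 0.4, -0.5]
grip_width: -0.0
```

Request:
arm_command([
  [0,0,0],
  [0,0,0],
  [0,0,0],
  [0,0,0],
  [0,0,0],
], turn=[0,0,0,0,0], hand=[1,1,1,1,1])

```text
clock: 6.35
eef_pos: [0.4813, 0.2336, 0.2008]
tool_rot: [0.536, 0.844, -0.0, -0.0]
ft_force: [0.9, -0.7, 0.3]
grip_width: -0.0002
```

Request:
arm_command([
  [0,0,0],
  [0,0,0],
  [0,0,0],
  [0,0,0],
  [0,0,0],
], turn=[0,0,0,0,0], hand=[1,1,1,1,1])

```text
clock: 6.77
eef_pos: [0.4813, 0.2336, 0.2008]
tool_rot: [0.536, 0.844, 0.0, 0.0]
ft_force: [-0.8, -0.1, -0.3]
grip_width: 0.0001
```

Request:
arm_command([
  [0,0,0],
  [0,0,0],
  [0,0,0],
  [0,0,0],
  [0,0,0],
], turn=[0,0,0,0,0], hand=[1,1,1,1,1])

```text
clock: 7.18
eef_pos: [0.4814, 0.2336, 0.2008]
tool_rot: [0.536, 0.844, 0.0, 0.0]
ft_force: [0.2, -0.3, -0.3]
grip_width: -0.0
```

Request:
arm_command([
  [0,0,0],
  [0,0,0],
  [0,0,0],
  [0,0,0],
  [0,0,0],
], turn=[0,0,0,0,0], hand=[1,1,1,1,1])

```text
clock: 7.6
eef_pos: [0.4813, 0.2336, 0.2008]
tool_rot: [0.536, 0.844, -0.0, -0.0]
ft_force: [0.4, -0.1, 0.2]
grip_width: 0.0001
```

Request:
arm_command([
  [0,0,0],
  [0,0,0],
  [0,0,0],
  [0,0,0],
  [0,0,0],
], turn=[0,0,0,0,0], hand=[1,1,1,1,1])

```text
clock: 8.02
eef_pos: [0.4813, 0.2336, 0.2008]
tool_rot: [0.536, 0.844, -0.0, -0.0]
ft_force: [0.3, -0.4, 0.0]
grip_width: 0.0002
```

Request:
arm_command([
  [0,0,0],
  [0,0,0],
  [0,0,0],
  [0,0,0],
  [0,0,0],
], turn=[0,0,0,0,0], hand=[1,1,1,1,1])

```text
clock: 8.43
eef_pos: [0.4814, 0.2336, 0.2008]
tool_rot: [0.536, 0.844, 0.0, 0.0]
ft_force: [-1.0, -0.1, -0.4]
grip_width: -0.0002
```

Held still from 5.5 s to 8.4 s, with the tips 25 mm above the mouth. Now straight up, then across to the cork.

Request:
arm_command([
  [0,0,-1.2],
  [0,0,-3.5],
  [0,0,-7],
  [0,0,-10.5],
  [0,0,-13.4],
], turn=[0,0,0,0,0], hand=[1,1,1,1,1])

```text
clock: 8.85
eef_pos: [0.4813, 0.2336, 0.3372]
tool_rot: [0.536, 0.844, 0.001, 0.0]
ft_force: [-0.3, 0.8, 0.6]
grip_width: -0.0003
```

Request:
arm_command([
  [-1.5,-0.8,0],
  [-4.5,-2.4,0],
  [-7.8,-4.2,0],
  [-11.1,-6,0],
  [-14.4,-7.8,0],
], turn=[0.04,0.11,0.18,0.25,0.32], hand=[1,1,1,1,1])

```text
clock: 9.27
eef_pos: [0.4717, 0.0688, 0.3349]
tool_rot: [0.664, 0.747, 0.0, 0.0]
ft_force: [0.6, -0.3, -0.1]
grip_width: -0.0002
```

```bash
python3 -c "
from h import *
shift(np.r_[C[:2],.25])"
```

```text
9.2667 tcp [0.4717 0.0688 0.3349] q [ 0.14  0.17  0.15  1.55 -0.    1.6 ] w -0.0002 x [-0.117  0.993 -0.   ] z [ 4.e-04 -1.e-04 -1.e+00] f [ 0.6 -0.3 -0.1]
shift cm [-22.52  -4.15   8.49]
```

Request:
arm_command([
  [-3.8,-0.7,0],
  [-7.6,-1.4,0],
  [-11.4,-2.1,0],
  [-15.2,-2.8,0],
  [-18.5,-3.4,0],
], turn=[0.08,0.16,0.24,0.32,0.4], hand=[1,1,1,1,1])

```text
clock: 9.68
eef_pos: [0.4599, -0.1199, 0.3351]
tool_rot: [0.8, 0.6, 0.0, 0.0]
ft_force: [0.0, 0.9, -0.5]
grip_width: 0.0001
```

```bash
python3 -c "
from h import *
shift(np.r_[C[:2],.25])"
```

```text
9.6833 tcp [ 0.4599 -0.1199  0.3351] q [-0.25  0.17  0.15  1.55 -0.    1.6 ] w 0.0001 x [ 0.281  0.96  -0.   ] z [ 6.e-04 -5.e-04 -1.e+00] f [ 0.   0.9 -0.5]
shift cm [-3.9   0.83  8.51]
```

Request:
arm_command([
  [-2.5,0.5,0],
  [-3.7,0.8,0],
  [-3.8,0.8,0],
  [-3.8,0.8,0],
  [-3.8,0.8,0],
], turn=[0,0,0,0,0], hand=[1,1,1,1,1])

```text
clock: 10.1
eef_pos: [0.4578, -0.1554, 0.3348]
tool_rot: [0.799, 0.602, 0.0, -0.0]
ft_force: [-0.2, 0.1, 0.3]
grip_width: -0.0002
```

Request:
arm_command([
  [0,0,1.5],
  [0,0,4.5],
  [0,0,8],
  [0,0,11],
  [0,0,13],
], turn=[0,0,0,0,0], hand=[1,1,1,1,1])

```text
clock: 10.52
eef_pos: [0.4565, -0.154, 0.202]
tool_rot: [0.798, 0.603, -0.001, -0.002]
ft_force: [0.2, -0.2, -0.6]
grip_width: 0.0003
```

Run:
```python
from h import *
shift(np.r_[C[:2],.0725])
p,d=camera("wrist");cv2.imwrite("pics/w3.png",p[:,:,::-1])
i=camera_info("wrist");K=np.array(i["mtx"]);T=np.linalg.inv(np.array(i["world_to_cam"]))
for q in spot_point("wrist","tube_cork_top")[:3]:
    r,c=q["location"];x=np.array([(c-K[0,2])/K[0,0],(r-K[1,2])/K[1,1]]);t=np.hypot(*x);ray=T[:3,:3]@np.r_[x/t*np.sin(t),np.cos(t)];print(q["conf"],q["location"],(T[:3,3]+ray*(.034-T[2,3])/ray[2]).round(4))
```

```text
10.5167 tcp [ 0.4565 -0.154   0.202 ] q [-0.33  0.23 -0.12  1.22  0.    1.52] w 0.0003 x [0.273 0.962 0.001] z [-0.0032  0.0015 -1.    ] f [ 0.2 -0.2 -0.6]
shift cm [-0.54  0.25 12.95]
0.93 [187.8, 322.2] [ 0.4545 -0.161   0.034 ]
```

View pics/w3.png

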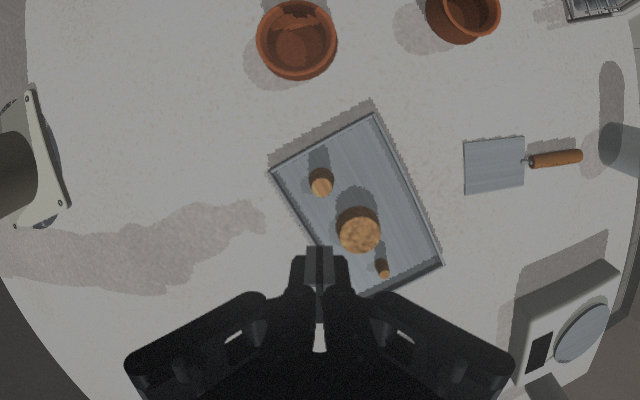

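The wrist view shows the middle-sized cork at (187, 321). The wide one is at (230, 358) and the slim one at (268, 383). The cork's position from the wrist and from depth agrees to about 2 mm, so I'll use (0.456, -0.160).

Request:
arm_command([
  [-0.4,0.1,0],
  [-0.6,0.1,0.5],
  [-0.6,0.1,3],
  [-0.6,0.1,6],
  [-0.6,0.1,8],
], turn=[0,0,0,0,0], hand=[1,1,1,1,1])

```text
clock: 11.03
eef_pos: [0.4581, -0.1628, 0.125]
tool_rot: [0.799, 0.602, 0.001, 0.001]
ft_force: [0.3, 1.4, 0.5]
grip_width: -0.0001
```

Request:
arm_command([
  [0,0,0],
  [0,0,0],
  [0,0,0],
], turn=[0,0,0], hand=[1,1,1])

```text
clock: 11.28
eef_pos: [0.4587, -0.163, 0.1269]
tool_rot: [0.799, 0.602, 0.001, 0.002]
ft_force: [0.3, -0.2, 0.6]
grip_width: -0.0001
```

Run:
```python
from h import *
shift([.456,-.16,.073])
p,d=camera("wrist")
i=camera_info("wrist");K=np.array(i["mtx"]);T=np.linalg.inv(np.array(i["world_to_cam"]))
for q in spot_point("wrist","tube_cork_top")[:3]:
    r,c=q["location"];x=np.array([(c-K[0,2])/K[0,0],(r-K[1,2])/K[1,1]]);t=np.hypot(*x);ray=T[:3,:3]@np.r_[x/t*np.sin(t),np.cos(t)];print(q["conf"],q["location"],(T[:3,3]+ray*(.034-T[2,3])/ray[2]).round(4))
```

```text
11.2833 tcp [ 0.4587 -0.163   0.1269] q [-0.34  0.3  -0.24  1.03  0.    1.51] w -0.0001 x [ 0.276  0.961 -0.   ] z [ 0.0036 -0.0013 -1.    ] f [ 0.3 -0.2  0.6]
shift cm [ 0.22 -0.36  5.39]
0.87 [211.7, 315.4] [ 0.4556 -0.1668  0.034 ]
```

Request:
arm_command([
  [0,0,0],
  [0,0,0],
  [0,0,0],
  [0,0,0],
  [0,0,0],
], turn=[0,0,0,0,0], hand=[1,1,1,1,1])

```text
clock: 11.8
eef_pos: [0.457, -0.1624, 0.1249]
tool_rot: [0.799, 0.602, 0.0, 0.0]
ft_force: [0.0, 0.2, -0.3]
grip_width: 0.0002
```

Run:
```python
from h import *
shift([.456,-.16,.073])
i=camera_info("wrist");p,d=camera("wrist");cv2.imwrite("pics/w4.png",cv2.resize(p[130:290,220:420,::-1],(800,600)[:1]+(640,),interpolation=3)[:600])
K=np.array(i["mtx"]);W=np.array(i["world_to_cam"]);T=np.linalg.inv(W)
for q in spot_point("wrist","tube_cork_top")[:3]:
    r,c=q["location"];x=np.array([(c-K[0,2])/K[0,0],(r-K[1,2])/K[1,1]]);t=np.hypot(*x);ray=T[:3,:3]@np.r_[x/t*np.sin(t),np.cos(t)];print(q["conf"],q["location"],(T[:3,3]+ray*(.034-T[2,3])/ray[2]).round(4))
c=(W@[.456,-.16,.034,1])[:3];r=np.hypot(c[0],c[1]);t=np.arctan2(r,c[2]);print("proj",K[1,2]+K[1,1]*t*c[1]/r,K[0,2]+K[0,0]*t*c[0]/r)
```

```text
11.8 tcp [ 0.457  -0.1624  0.1249] q [-0.34  0.3  -0.24  1.03  0.    1.51] w 0.0002 x [0.276 0.961 0.   ] z [ 2.e-04 -0.e+00 -1.e+00] f [ 0.   0.2 -0.3]
shift cm [ 0.2  -0.17  5.19]
0.73 [209.9, 317.8] [ 0.4559 -0.1642  0.034 ]
proj 204.84601841591575 316.3835126045412
```

View pics/w4.png

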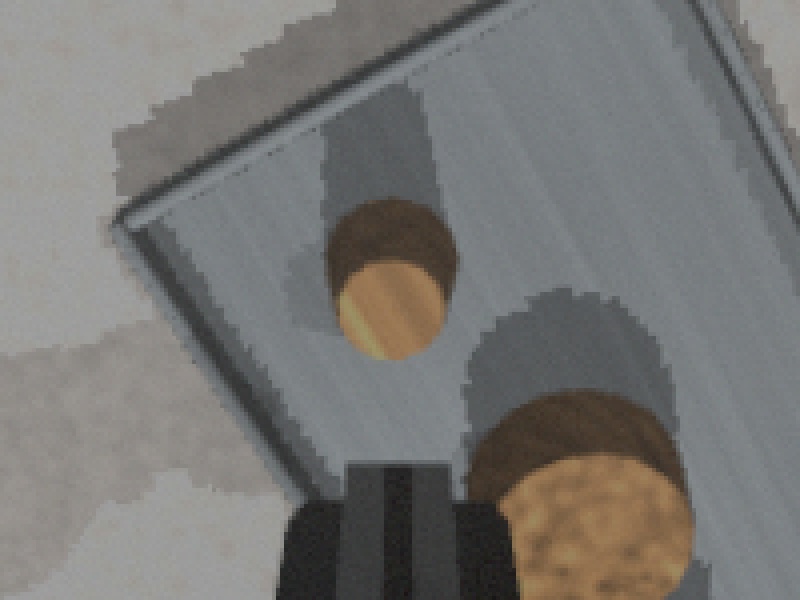

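The cork's top face is centred at wrist pixel (207, 317.6), against (204.8, 316.4) projected for (0.456, -0.160). That is about 2 mm, within calibration, so I'll aim between the two at y = -0.161.

Request:
arm_command([
  [0.1,-0.1,1],
  [0.1,-0.1,2.5],
  [0.1,-0.1,4],
  [0.1,-0.1,4.9],
  [0.1,-0.1,5.2],
], turn=[0,0,0,0,0], hand=[1,1,1,1,1])

```text
clock: 12.32
eef_pos: [0.4551, -0.1607, 0.0712]
tool_rot: [0.799, 0.602, -0.001, -0.001]
ft_force: [-0.5, 0.5, -0.5]
grip_width: -0.0004
```

Request:
arm_command([
  [0,0,0],
  [0,0,0],
  [0,0,0],
  [0,0,0],
  [0,0,0],
], turn=[0,0,0,0,0], hand=[1,1,1,1,1])

```text
clock: 12.73
eef_pos: [0.4568, -0.1614, 0.0735]
tool_rot: [0.799, 0.602, 0.0, 0.001]
ft_force: [-0.8, 0.7, 0.2]
grip_width: 0.0
```

Request:
arm_command([
  [0,0,0],
  [0,0,0],
  [0,0,0],
  [0,0,0],
  [0,0,0],
], turn=[0,0,0,0,0], hand=[1,1,1,1,1])

```text
clock: 13.15
eef_pos: [0.4563, -0.1612, 0.0728]
tool_rot: [0.799, 0.602, 0.0, 0.0]
ft_force: [0.5, 0.0, 0.3]
grip_width: -0.0001
```

Run:
```python
from h import *
shift([.456,-.161,.073])
p,d=camera("scene");a=cv2.resize(p[100:200,240:380,::-1],(800,571),interpolation=3);cv2.imwrite("pics/s4.png",a)
```

```text
13.15 tcp [ 0.4563 -0.1612  0.0728] q [-0.34  0.36 -0.32  0.89 -0.    1.51] w -0.0001 x [ 0.276  0.961 -0.   ] z [ 0. -0. -1.] f [0.5 0.  0.3]
shift cm [ 0.01 -0.03 -0.02]
```

View pics/s4.png

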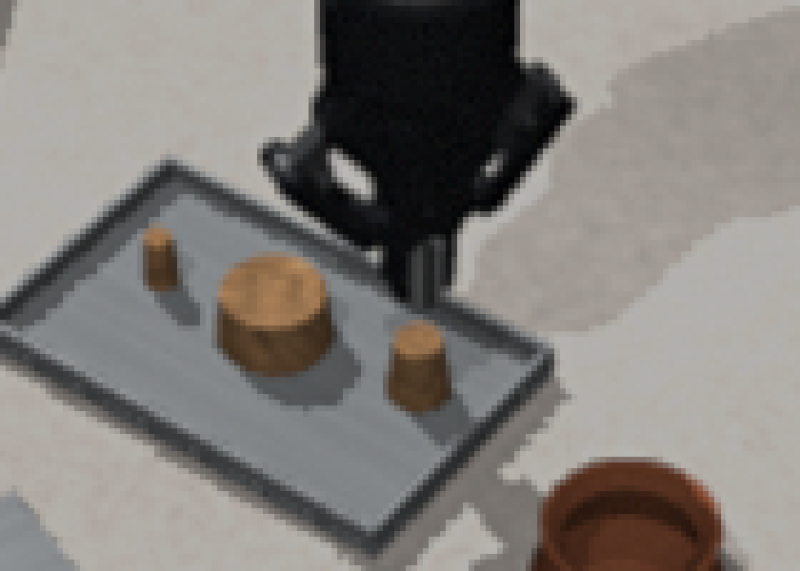

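The tips are directly above the tapered middle-sized cork (crop 418, 340), well clear of the wide one. The height is 25 mm. I'll hold for more than 2 s and hand in.

Request:
arm_command([
  [0,0,0],
  [0,0,0],
  [0,0,0],
  [0,0,0],
  [0,0,0],
], turn=[0,0,0,0,0], hand=[1,1,1,1,1])

```text
clock: 13.62
eef_pos: [0.4563, -0.1612, 0.0728]
tool_rot: [0.799, 0.602, 0.0, 0.0]
ft_force: [-0.8, 0.5, 0.7]
grip_width: -0.0002
```

Request:
arm_command([
  [0,0,0],
  [0,0,0],
  [0,0,0],
  [0,0,0],
  [0,0,0],
], turn=[0,0,0,0,0], hand=[1,1,1,1,1])

```text
clock: 14.03
eef_pos: [0.4563, -0.1612, 0.0728]
tool_rot: [0.799, 0.602, 0.0, -0.0]
ft_force: [0.6, 0.3, -0.4]
grip_width: -0.0
```

Request:
arm_command([
  [0,0,0],
  [0,0,0],
  [0,0,0],
  [0,0,0],
  [0,0,0],
], turn=[0,0,0,0,0], hand=[1,1,1,1,1])

```text
clock: 14.45
eef_pos: [0.4563, -0.1612, 0.0728]
tool_rot: [0.799, 0.602, 0.0, 0.0]
ft_force: [0.1, 0.1, -0.6]
grip_width: -0.0001
```

Request:
arm_command([
  [0,0,0],
  [0,0,0],
  [0,0,0],
  [0,0,0],
  [0,0,0],
], turn=[0,0,0,0,0], hand=[1,1,1,1,1])

```text
clock: 14.87
eef_pos: [0.4563, -0.1612, 0.0728]
tool_rot: [0.799, 0.602, 0.0, -0.0]
ft_force: [-0.0, -0.1, -0.3]
grip_width: -0.0
```

Request:
arm_command([
  [0,0,0],
  [0,0,0],
  [0,0,0],
  [0,0,0],
  [0,0,0],
], turn=[0,0,0,0,0], hand=[1,1,1,1,1])

```text
clock: 15.28
eef_pos: [0.4563, -0.1612, 0.0728]
tool_rot: [0.799, 0.602, 0.0, 0.0]
ft_force: [0.6, -0.5, -0.2]
grip_width: 0.0
```

Request:
arm_command([
  [0,0,0],
  [0,0,0],
  [0,0,0],
  [0,0,0],
  [0,0,0],
], turn=[0,0,0,0,0], hand=[1,1,1,1,1])

```text
clock: 15.7
eef_pos: [0.4563, -0.1612, 0.0728]
tool_rot: [0.799, 0.602, 0.0, 0.0]
ft_force: [0.1, 0.3, 0.4]
grip_width: 0.0001
```

```bash
python3 -c "
from h import *
shift([.456,-.161,.073]); print(job_done())"
```

```text
15.7 tcp [ 0.4563 -0.1612  0.0728] q [-0.34  0.36 -0.32  0.89  0.    1.51] w 0.0001 x [0.276 0.961 0.   ] z [ 1.e-04  0.e+00 -1.e+00] f [0.1 0.3 0.4]
shift cm [ 0.01 -0.04 -0.02]
the job is handed in; nothing more can be done
None
```

With the gripper shut, I pointed from above at the open tube, the middle place of the rack's near row. The fingertips were about 25 mm above its mouth and still for 2.9 s. I then rose, crossed at about 33 cm, and came straight down to about 25 mm above the middle-sized cork. I held there for over 2.5 s and handed in at 15.7 s, still pointing.

- **Contact:** the force readings stayed at noise level (about 1.5 N at most), and the scene views showed the fingertips clear of everything.
- **Disagreements:** my estimates of the cork's position differed by 2–4 mm in y between depth (-0.160), the picture (-0.162) and the network (-0.164). I aimed at -0.161. The estimates of the mouth's position differed by up to about 4 mm, but the last close check agreed to 1 mm.
- **Height trim:** the fingertips first settled 29 mm above the mouth, so I lowered them 4 mm before the counted hold.

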